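Clear the activator's lid and hold it at the vent mark

TASK

The cement activator has to be vented, but the pan of heel tips has been left on its lid. Tip all five heel tips out of the pan into the wooden tray and stand the empty pan upright on the cork mat, set down rather than dropped, and let go of it; then take the activator's sprung lid by its bar, lift it until the lid's pointer pin is level with the index of the rider on the quadrant, and finish while still holding it there. Leave the rider as it is set, and do not disturb the cement can, the shoe brush or the hammer.

Things in the scene. Friction and masses are not known exactly. Their poses are not given: they have to be found in the camera images.
- pan: Small flared steel pan standing on the activator's lid: base 84 mm across, rim 132 mm across, 36 mm high, wall 2.5 mm, floor 4 mm thick, about 0.2 kg. Origin: centre of its underside; z up out of the mouth; the handle points to the pan's -x.
- pan_grip (a point): Grip point on the pan's level wooden handle, 115 mm from the pan's axis, 30 mm above its underside. The handle is a bar 14 mm wide (pan's y), 16 mm high, reaching from 74 to 159 mm from the pan's axis.
- tip1: Heel tip 1 of 5, all alike: D-shaped black rubber piece 19 x 20 mm, 9 mm thick, 12 g; lies loose in the pan at the start. Origin: centre of its underside.
- tip2: Heel tip 2 of 5, all alike: D-shaped black rubber piece 19 x 20 mm, 9 mm thick, 12 g; lies loose in the pan at the start. Origin: centre of its underside.
- tip3: Heel tip 3 of 5, all alike: D-shaped black rubber piece 19 x 20 mm, 9 mm thick, 12 g; lies loose in the pan at the start. Origin: centre of its underside.
- tip4: Heel tip 4 of 5, all alike: D-shaped black rubber piece 19 x 20 mm, 9 mm thick, 12 g; lies loose in the pan at the start. Origin: centre of its underside.
- tip5: Heel tip 5 of 5, all alike: D-shaped black rubber piece 19 x 20 mm, 9 mm thick, 12 g; lies loose in the pan at the start. Origin: centre of its underside.
- tray: Open light-wood parts tray, fixed to the bench, outside 200 mm (its x) x 160 mm (its y), 35 mm high, walls and floor 8 mm. Origin: centre of its underside. It lies on one side of the activator, the mat on the other; which side varies.
- mat: Round cork mat, fixed to the bench, 170 mm across, 6 mm thick. Origin: centre of its underside.
- activator: Grey sheet-steel box of the activator, fixed to the bench: 260 mm deep (its x), 300 mm wide (its y), its front with timer and switch facing its -x (towards the robot); the closed lid's flat top is 127 mm above the bench. Origin: centre of its underside. An upright quadrant strip stands 10 mm outside the far half of its +y side and reaches 235 mm above the bench.
- lid: The activator's lid, 304 mm wide, 0.45 kg, hinged along the far (+x) top edge; origin on the hinge axis; turns about its y, front edge up. A spring shuts it: about 4 N upwards at the bar starts it, about 7 N holds it at 0.6 rad. It opens to 1.2 rad and falls shut when let go.
- lid_bar (a point): Middle of the lid's black bar: round, 12 mm thick, 150 mm long along the lid's y, 55 mm in front of the box and 118 mm above the bench when shut; 315 mm from the hinge axis and 3 mm above it in the lid's frame. It is joined to the lid by two arms 65 mm either side of the middle; there is free space above, below and between them.
- lid_hinge (a point): Middle of the hinge axis, 115 mm above the bench, on the activator's far top edge; the axis runs along the activator's y.
- pointer (a point): Pointer pin on the lid's +y side: a short steel pin 6 mm thick, 132 mm from the hinge axis and level with it when the lid is shut. This point: on the pin, 160 mm from the lid's middle in y.
- mark (a point): Where the index of the rider points: also 132 mm from the hinge axis. The rider is a dark block 30 x 14 mm with a steel thumbscrew, set on the quadrant strip (radius 145 to 165 mm about the hinge) at 0.30 to 0.68 rad above the shut lid; its index points inwards to this point. The lid is at the mark when the pointer coincides with this point.
- cement: Cement can, 76 mm across, 110 mm high, a bystander. Origin: centre of its underside.
- brush: Wooden shoe brush standing on its bristles, 170 x 55 mm, 52 mm high, a bystander. Origin: centre of its underside, long along its x.
- hammer: Shoemaker's hammer lying in front of the activator, about 220 mm long, 31 mm high, a bystander. Origin: underside, near its middle, handle to its -x.

How it is judged (in metres and radians):
On the way, in this order (a step that is already met when the one before it is completed fails the run):
1. the pan is lifted off and tipped over the tray (angle between pan's own z axis and vertical above 0.7 rad and horizontal distance between pan and tray below 0.22 m), for 0.1 s.
2. all five heel tips lie in the tray (x of tip1 in the frame of tray between -0.098 and 0.098 m and y of tip1 in the frame of tray between -0.078 and 0.078 m and z of tip1 in the frame of tray between 0 and 0.035 m and x of tip2 in the frame of tray between -0.098 and 0.098 m and y of tip2 in the frame of tray between -0.078 and 0.078 m and z of tip2 in the frame of tray between 0 and 0.035 m and x of tip3 in the frame of tray between -0.098 and 0.098 m and y of tip3 in the frame of tray between -0.078 and 0.078 m and z of tip3 in the frame of tray between 0 and 0.035 m and x of tip4 in the frame of tray between -0.098 and 0.098 m and y of tip4 in the frame of tray between -0.078 and 0.078 m and z of tip4 in the frame of tray between 0 and 0.035 m and x of tip5 in the frame of tray between -0.098 and 0.098 m and y of tip5 in the frame of tray between -0.078 and 0.078 m and z of tip5 in the frame of tray between 0 and 0.035 m), for 0.2 s.
3. the empty pan stands upright on the cork mat, let go (angle between pan's own z axis and vertical below 0.1 rad and horizontal distance between pan and mat below 0.05 m and contact force between pan and mat above 0.5 N and contact force between the fingers and pan below 0.1 N), for 0.2 s.
4. the lid is lifted and held with its pointer at the rider's index (distance between pointer and mark below 0.01 m and angular speed of lid below 0.05 rad/s and contact force between the fingers and lid above 1.5 N), for 0.3 s.
At the end, for the whole second after the job is handed in: Lid still, its pointer within 10 mm (4 degrees) of the index, carried by the fingers (over 1.5 N); all five tips in the tray below its rim; the pan upright (within 0.1 rad) on the mat, its middle within 50 mm of the mat's, not touched (all of step 2 and all of step 3 and all of step 4 and linear speed of pan below 0.02 m/s); the arm keeps its last pose, push and grip.
It fails at once if the cement can is shifted by more than 30 mm (distance of cement from where it was at the start of the episode above 0.03 m).
It fails at once if the shoe brush is shifted by more than 30 mm (distance of brush from where it was at the start of the episode above 0.03 m).
It fails at once if the hammer is shifted by more than 30 mm (distance of hammer from where it was at the start of the episode above 0.03 m).
It fails at once if the rider is shifted by more than 10 mm (distance of mark from where it was at the start of the episode above 0.01 m).
It fails at once if the pan is dropped (moves faster than 0.6 m/s out of the fingers) (linear speed of pan above 0.6 m/s and contact force between the fingers and pan below 0.1 N).
It also fails if it takes over 72 s, if anything falls off the work surface, if the arm or the gripper's body presses on something with over 40 N, if the wrist force passes 120 N, or if a joint passes its speed limit or range.

ROBOT

A 6-joint arm with a two-finger parallel gripper is mounted at the origin on the work surface. World frame = base frame: x ahead of the robot, y to its left, z up, the work surface at z = 0. Lengths are in m, angles in degrees, forces in N, time in s.
With the tool pointing down it reaches from about 0.4 to 0.825 m from the base axis. Payload 7 kg.
Tool frame: the origin (TCP) lies midway between the tips of the shut fingers; the grasp point (between the pads) lies 19 mm behind it; z points along the fingers, y is the line along which they close (so a half turn about z gives the same grasp; the last joint's range is limited). The gripper opens to 88 mm and grips with 3 to 60 N. Pads are 19 mm wide; open, the fingers measure 130 mm over their backs; the gripper's body (78 mm by 193 mm) begins 47 mm behind the grasp point.
Start: joints at [91.851, 20.546, 0.682, 0, -70.136, -16.507], TCP at [0.171, 0.653, 0.227] pointing down, gripper open.
Joint ranges: [-176.03, 176.03], [-82.01, 121.73], [-58.28, 71.71], [-173.87, 95.51], [-174.79, -0.11], [-173.66, 173.66]. Speed limits (degrees/s): [136.94, 136.94, 172.46, 180, 180, 180].

INTERFACE

Orientations are given as [roll, pitch, yaw] about the fixed x, y, z axes, in that order (R = Rz(yaw) Ry(pitch) Rx(roll)).
In Python, from plant import ctrl gives the robot as it stands. The module is installed in compiled form; this text tells all that it offers.
- The arm moves only by the tool send_rows, never from a script. Its argument "plan" is a list that holds one entry, the list of rows, each a list of 6 numbers: the shift along the tool's x, y, z in shares of 60 cm (1.0 is 60 cm), then the turn, a rotation vector about the tool's x, y, z in fractions of the full range, 1 being 180 degrees. A call has 1 to 8 rows; each row is the pose to reach, as a shift and turn from the pose commanded when the call began, along the tool's axes at that moment; what a row does not reach only later rows make up. A row lasts 1/12 s, in which the tool goes at most 41.7 mm and 7.16 degrees, less where a joint would pass 70% of its speed; a pose out of reach is approached as far as the arm can. Shift and turn numbers lie between -1 and 1, and a call with a number outside is refused. A call with a gripper value outside its range is refused whole. "fingers" is the opening, from 0 (shut) to 1 (fully open), set as the call begins (left out, the last holds). The fingers move at their own pace and stop on an object; the grip force is fixed at half the most. Time passes only in rows, so rows that repeat a pose let the fingers close. It gives the time, the measured TCP pose, the force, the opening and the grip force at its end, in the units of the state.
- ctrl.get_obs(): the state, without advancing time (a new reading comes with each control period).
- ctrl.snapshot(name): name is "side" or "top" or "wrist"; returns a dict with "img" (420x560x3 uint8, red, green, blue), "K" (3x3 intrinsics, pixels), "pose" (4x4, takes a point from camera to world coordinates). Camera axes: x right, y down, z forward; pixel columns grow to the right and rows downward; lengths in m; the calibration is good to about 2 mm. The wrist camera is an equidistant fisheye: a pixel r from the principal point sees the ray r / f radians off the axis. A picture is of the moment at which its call begins. There is no depth.
- ctrl.close_job(): hands the job in; it is judged then, once.
The state is a dict: "clock": time; "joint_pos": joint angles; "qvel": joint speeds; "tau": joint torques, N m; "tool_pos": TCP position; "orientation": TCP orientation; "force": force on the tool from outside, world axes, zero at the start; "moment": the same for the moment, N m; "opening": finger opening in m; "gripper_force": force on a finger pad.
Only numpy, scipy, OpenCV 4.12 (cv2) and the standard library are available. Lean on these libraries where they do the work, as an engineer would, in place of code of your own. Each camera call takes 0.05 s, during which the arm holds its last target. There are 200 camera calls.

## Working session

There is one attempt and no reset: what is moved stays moved. The work goes in short steps, Python scripts to look and compute and a tool call to move; the robot and the scene stay as the last step left them, time stands still between calls to the robot, and variables do not carry over. Pictures are saved under pics/ and viewed, at most 10 in all, crops included, and the job is handed in when it is done.

Besides the shell and the picture viewer there is one more tool, called by a JSON object that holds its "op" and its "data", one argument or row to a line. send_rows: Moves the arm, as the interface text tells. Its arguments: {"type":"object","properties":{"plan":{"type":"array","items":{"type":"array","items":{"type":"array","items":{"type":"number"}}}},"fingers":{"type":"number"}},"required":["plan"]}

```bash
mkdir -p pics; cat > h.py <<'E'
import numpy as np, cv2
from plant import ctrl
def snap(n,f=None):
    s=ctrl.snapshot(n)
    if f: cv2.imwrite(f'pics/{f}.png',s['img'][:,:,::-1])
    return s
def ray(s,u,v):
    d=np.linalg.inv(s['K'])@[u,v,1]; return s['pose'][:3,3],s['pose'][:3,:3]@d
def onz(s,u,v,z):
    o,d=ray(s,u,v); return o+d*(z-o[2])/d[2]
def proj(s,p):
    c=np.linalg.inv(s['pose'])@[*p,1]; q=s['K']@c[:3]; return q[:2]/q[2]
def tri(s1,p1,s2,p2):
    o1,d1=ray(s1,*p1);o2,d2=ray(s2,*p2)
    t=np.linalg.lstsq(np.c_[d1,-d2],o2-o1,rcond=None)[0]
    a,b=o1+d1*t[0],o2+d2*t[1]; return (a+b)/2,np.linalg.norm(a-b)
E
python3 - <<'E'
from h import *
import pickle
a=snap('top','top0');b=snap('side','side0')
pickle.dump((a,b),open('s0.pkl','wb'))
for s in(a,b):print(s['K'],s['pose'].round(4))
print(ctrl.get_obs())
E
```

```text
[[447.2050361    0.         282.72943045]
 [  0.         447.2050361  210.34480279]
 [  0.           0.           1.        ]] [[ 0.0245 -0.9866  0.1614  0.4165]
 [-0.9995 -0.0275 -0.0163  0.0093]
 [ 0.0205 -0.1609 -0.9868  1.2341]
 [ 0.      0.      0.      1.    ]]
[[538.95999877   0.         273.8754439 ]
 [  0.         538.95999877 207.89518598]
 [  0.           0.           1.        ]] [[-0.8346 -0.3512  0.4245  0.0854]
 [-0.5508  0.5502 -0.6276  0.7868]
 [-0.0132 -0.7576 -0.6526  0.9339]
 [ 0.      0.      0.      1.    ]]
{'clock': 0.1, 'joint_pos': array([ 9.18495771e+01,  2.05871797e+01,  6.38328668e-01, -1.69341189e-02,
       -7.01366687e+01, -1.65082754e+01]), 'qvel': array([ 0.03787894, -0.12909169,  0.12073884,  0.03559225,  0.08627322,
       -0.01662466]), 'tau': array([-2.09926337e-03, -5.84162378e+01,  2.93753189e+01,  7.01554433e+00,
        1.02132460e-02, -4.06523191e-05]), 'tool_pos': array([0.17072107, 0.65259132, 0.22571534]), 'orientation': array([ 1.79913482e+02, -9.03910969e-03, -1.46644572e+01]), 'force': array([-0.06452262, -0.22724876, -0.33932736]), 'moment': array([ 0.04253072, -0.00831306,  0.04779436]), 'gripper_force': 0.0, 'opening': 0.08771595510955346}
```

View pics/top0.png

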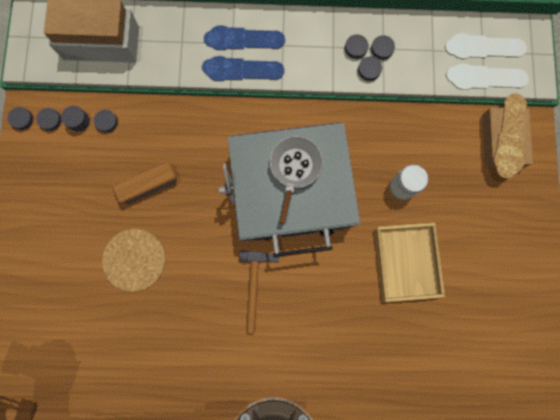

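View pics/side0.png

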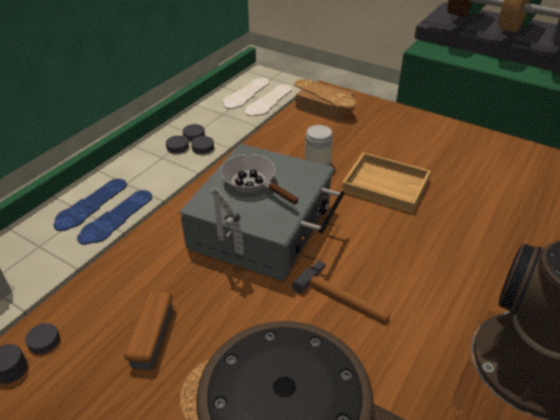

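The top view shows the pan rim at about (296,162) with its handle running to (283,225). The tray is at about (410,262), the mat at (133,260), the lid bar from (275,253) to (330,248), and the quadrant at (227,185). The side view shows the quadrant and rider at about (230,220). I'll zoom both views to get accurate pixels.

```bash
python3 - <<'E'
from h import *
import pickle
a,b=pickle.load(open('s0.pkl','rb'))
A=cv2.resize(a['img'][110:270,200:370],None,fx=4.6,fy=3.7,interpolation=3)
B=b['img'][140:290,175:355]
A=cv2.resize(a['img'][110:270,210:370],(400,400),interpolation=3)
B=cv2.resize(b['img'][170:270,190:290],(400,400),interpolation=3)
cv2.imwrite('pics/z0.png',np.hstack([A,B])[:,:,::-1])
# masks
hsv=cv2.cvtColor(a['img'],cv2.COLOR_RGB2HSV)
def big(m,lo,hi):
    m=m.astype(np.uint8)*255
    w=np.zeros_like(m);w[lo[1]:hi[1],lo[0]:hi[0]]=1;m=m*w
    c=max(cv2.findContours(m,0,2)[0],key=cv2.contourArea);return c
H,S,V=cv2.split(hsv)
for p in [(133,260),(410,262),(250,180),(60+140,300),(295,150),(286,208),(380,260)]: print(p,hsv[p[1],p[0]])
c=big((V>130)&(S>60),(365,210),(460,315)); r=cv2.minAreaRect(c);print('tray',r,[onz(a,*p,.035).round(4) for p in cv2.boxPoints(r)])
c=big((V>115)&(S>60),(90,220),(180,300)); e=cv2.fitEllipse(c);print('mat',e,onz(a,*e[0],.006))
c=big((S<110)&(V<170),(228,110),(362,245));r=cv2.minAreaRect(c);print('act',r,[onz(a,*p,.127).round(4) for p in cv2.boxPoints(r)])
for p in [(229,135),(345,125),(357,228),(236,240)]:print(onz(a,*p,.127).round(4))
print('pan',onz(a,296,162,.163),'h',onz(a,290,190,.165),onz(a,283,223,.165),'bar',onz(a,275,254,.122),onz(a,330,248,.122))
E
```

```text
(133, 260) [ 18 131 166]
(410, 262) [ 20 113 203]
(250, 180) [ 70  12 128]
(200, 300) [ 16 175 141]
(295, 150) [ 17  14 170]
(286, 208) [ 12 168 100]
(380, 260) [ 17 137 112]
tray ((411.9999694824219, 262.0), (93.99998474121094, 103.99998474121094), -0.0) [array([ 0.3428, -0.2334,  0.035 ]), array([ 0.6199, -0.2349,  0.035 ]), array([ 0.6271, -0.4934,  0.035 ]), array([ 0.3485, -0.4824,  0.035 ])]Traceback (most recent call last):
  File "<stdin>", line 18, in <module>
cv2.error: OpenCV(4.12.0) /io/opencv/modules/imgproc/src/shapedescr.cpp:361: error: (-201:Incorrect size of input array) There should be at least 5 points to fit the ellipse in function 'fitEllipseNoDirect'
```

View pics/z0.png

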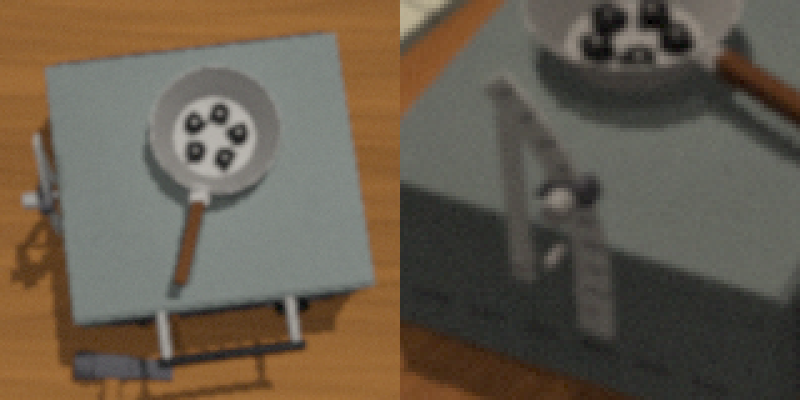

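```bash
python3 - <<'E'
from h import *
import pickle
a,b=pickle.load(open('s0.pkl','rb'))
H,S,V=cv2.split(cv2.cvtColor(a['img'],cv2.COLOR_RGB2HSV))
m=((S<150)&(V>145)).astype(np.uint8)*255;m[:,:90]=0;m[:,180:]=0;m[:215]=0;m[310:]=0
m=cv2.morphologyEx(m,cv2.MORPH_CLOSE,np.ones((5,5)));m=cv2.morphologyEx(m,cv2.MORPH_OPEN,np.ones((5,5)))
c=max(cv2.findContours(m,0,2)[0],key=cv2.contourArea);e=cv2.fitEllipse(c);print('mat',e,onz(a,*e[0],.006))
P=[onz(a,*p,.127)[:2] for p in [(228,136.8),(343.2,123.2),(359.2,224),(240.8,239.2)]]
P=np.array(P);print('lid corners',P.round(4));d=lambda i,j:np.linalg.norm(P[i]-P[j])
print('sides',d(0,1),d(1,2),d(2,3),d(3,0))
T=np.array([onz(a,*p,.035)[:2] for p in [(377,226.5),(437.5,223.5),(443,296.5),(384,302)]]);print('tray',T.round(4),T.mean(0),[np.linalg.norm(T[i]-T[i-1]) for i in range(4)])
ex=(P[0]+P[1]-P[2]-P[3]);yaw=np.degrees(np.arctan2(ex[1],ex[0]));ey=P[0]+P[3]-P[1]-P[2];print('act yaw',yaw,np.degrees(np.arctan2(-ey[0],ey[1])))
bl,br=onz(a,274.8,254.4,.122),onz(a,331.6,248.4,.122);print('bar',bl,br,np.linalg.norm(bl-br),(bl+br)/2)
pan=onz(a,296.4,162.2,.163);h0,h1=onz(a,290,189,.165),onz(a,281.3,228,.165);print('pan',pan,h0,h1,np.linalg.norm((pan-h1)[:2]),np.degrees(np.arctan2(*(pan-h1)[1::-1])),np.degrees(np.arctan2(*(h0-h1)[1::-1])))
yaw=np.radians(yaw);X=np.array([np.cos(yaw),np.sin(yaw)]);Y=np.array([-X[1],X[0]])
bar=((bl+br)/2)[:2]
hin=bar+X*.315;print('hinge',hin,'from corners',(P[0]+P[1])/2)
def ang(s,uv,off):
    o,dd=ray(s,*uv);n=np.r_[Y,0];t=(n[:2]@(hin)+off-n@o)/(n@dd);p=o+t*dd
    r=-(p[:2]-hin)@X;z=p[2]-.115;return p.round(4),np.hypot(r,z).round(4),np.arctan2(z,r).round(3)
for off in(.160,.166,.172):print(off,'rider',ang(b,(237.5,217),off),'pin',ang(b,(228.5,234),off),'striptop',ang(b,(215,191),off),'bottom front',ang(b,(239,252),off))
print('top',ang(a,(227,190),.165))
E
```

```text
mat ((133.03826904296875, 259.5980529785156), (60.57999038696289, 64.07711791992188), 47.248809814453125) [0.47060985 0.39210893 0.006     ]
lid corners [[ 0.7853  0.1364]
 [ 0.8314 -0.1605]
 [ 0.5683 -0.2014]
 [ 0.5223  0.0931]]
sides 0.30046515834498444 0.2662493727819862 0.2980831782055132 0.26648853384296345
tray [[ 0.5754 -0.2673]
 [ 0.5881 -0.4329]
 [ 0.393  -0.4414]
 [ 0.3749 -0.284 ]] [ 0.48285238 -0.35641113] [np.float64(0.20120102276725454), np.float64(0.1660622263579986), np.float64(0.19537643349704029), np.float64(0.15848536881322425)]
act yaw 9.095273831992605 8.85862655047417
bar [0.48725432 0.00788472 0.122     ] [ 0.50581216 -0.13314672  0.122     ] 0.14224718162885036 [ 0.49653324 -0.062631    0.122     ]
pan [ 0.71324967 -0.03921077  0.163     ] [ 0.64472061 -0.02480552  0.165     ] [ 0.54827145 -0.00596247  0.165     ] 0.1682951700641073 -11.394275674145701 -11.054500305568332
hinge [ 0.8075727  -0.01283686] from corners [ 0.80833061 -0.01201668]
0.16 rider (array([0.6297, 0.1207, 0.1723]), np.float64(0.1648), np.float64(0.355)) pin (array([0.6556, 0.1249, 0.1125])
[... 248 characters left out ...]
.1784]), np.float64(0.1703), np.float64(0.381)) pin (array([0.651 , 0.1302, 0.1191]), np.float64(0.1321), np.float64(0.031)) striptop (array([0.6735, 0.1338, 0.2332]), np.float64(0.1609), np.float64(0.825)) bottom front (array([0.6283, 0.1266, 0.0723]), np.float64(0.1608), np.float64(-0.269))
0.172 rider (array([0.6209, 0.1315, 0.1845]), np.float64(0.1759), np.float64(0.407)) pin (array([0.6464, 0.1355, 0.1258]), np.float64(0.1361), np.float64(0.079)) striptop (array([0.6688, 0.1391, 0.2389]), np.float64(0.1677), np.float64(0.831)) bottom front (array([0.6239, 0.1319, 0.0793]), np.float64(0.1625), np.float64(-0.221))
top (array([0.634 , 0.1265, 0.1836]), np.float64(0.1644), np.float64(0.43))
```

```bash
cat >> h.py <<'E'
from scipy.spatial.transform import Rotation as Ro
def mk(p,rpy): 
    T=np.eye(4);T[:3,:3]=Ro.from_euler('xyz',rpy,degrees=True).as_matrix();T[:3,3]=p;return T
def rows(wps,T=None):
    if T is None:
        o=ctrl.get_obs();T=mk(o['tool_pos'],o['orientation'])
        print('t',o['clock'],'pos',o['tool_pos'].round(4),o['orientation'].round(2),'j',o['joint_pos'].round(1),'F',o['force'].round(2),'op',round(o['opening'],4),o['gripper_force'])
    for W in wps:
        W=W if isinstance(W,np.ndarray) else mk(*W)
        D=np.linalg.inv(T)@W; v=np.degrees(Ro.from_matrix(D[:3,:3]).as_rotvec())
        print((D[:3,3]*100).round(2),v.round(2),'rows>=',max(np.linalg.norm(D[:3,3])/.0417,np.linalg.norm(v)/7.16).round(1));T=W
E
python3 -c "
from h import *
y=[180,0,-11.3]
rows([((.30,.45,.33),y),((.47,.2,.33),y),((.6155,-.020,.25),y),((.6155,-.020,.139),y)])"
```

```text
t 0.1 pos [0.1707 0.6526 0.2257] [ 1.7991e+02 -1.0000e-02 -1.4660e+01] j [ 91.8  20.6   0.6  -0.  -70.1 -16.5] F [-0.06 -0.23 -0.34] op 0.0877 0.0
[ 17.64  16.34 -10.4 ] [ 0.09 -0.01 -3.36] rows>= 6.3
[21.57 21.18  0.  ] [ 0. -0.  0.] rows>= 7.2
[18.58 18.72  8.  ] [ 0. -0.  0.] rows>= 6.6
[ 0.  -0.  11.1] [ 0. -0.  0.] rows>= 2.7
```

Units first: shifts go in shares of 60 cm and turns go in shares of 180 degrees. So 17.6 cm is 0.2933, -10.4 cm is -0.1733, -3.4 degrees is -0.0189.

{"op": "send_rows", "data": {
  "plan": [
    [[0.2933, 0.2717, -0.1733, 0, 0, -0.0189], [0.2933, 0.2717, -0.1733, 0, 0, -0.0189], [0.2933, 0.2717, -0.1733, 0, 0, -0.0189], [0.2933, 0.2717, -0.1733, 0, 0, -0.0189], [0.2933, 0.2717, -0.1733, 0, 0, -0.0189], [0.2933, 0.2717, -0.1733, 0, 0, -0.0189], [0.2933, 0.2717, -0.1733, 0, 0, -0.0189], [0.2933, 0.2717, -0.1733, 0, 0, -0.0189]]
  ],
  "fingers": 1
}}

```text
clock: 0.77
tool_pos: [0.3014, 0.4489, 0.333]
orientation: [-179.8, -0.0, -11.4]
force: [0.6, -0.3, 0.2]
opening: 0.0876
gripper_force: 0.0
```

In the tool's units: 21.6 cm is 0.36, 21.2 cm is 0.3533.

{"op": "send_rows", "data": {
  "plan": [
    [[0.36, 0.3533, 0, 0, 0, 0], [0.36, 0.3533, 0, 0, 0, 0], [0.36, 0.3533, 0, 0, 0, 0], [0.36, 0.3533, 0, 0, 0, 0], [0.36, 0.3533, 0, 0, 0, 0], [0.36, 0.3533, 0, 0, 0, 0], [0.36, 0.3533, 0, 0, 0, 0], [0.36, 0.3533, 0, 0, 0, 0]]
  ]
}}

```text
clock: 1.43
tool_pos: [0.4719, 0.1975, 0.3297]
orientation: [179.9, 0.0, -11.4]
force: [-0.5, 2.3, -0.2]
opening: 0.0878
gripper_force: 0.0
```

In the tool's units: 18.7 cm is 0.3117, 18.6 cm is 0.31.

{"op": "send_rows", "data": {
  "plan": [
    [[0.31, 0.3117, 0.1333, 0, 0, 0], [0.31, 0.3117, 0.1333, 0, 0, 0], [0.31, 0.3117, 0.1333, 0, 0, 0], [0.31, 0.3117, 0.1333, 0, 0, 0], [0.31, 0.3117, 0.1333, 0, 0, 0], [0.31, 0.3117, 0.1333, 0, 0, 0], [0.31, 0.3117, 0.1333, 0, 0, 0], [0.31, 0.3117, 0.1333, 0, 0, 0]]
  ]
}}

```text
clock: 2.1
tool_pos: [0.6169, -0.022, 0.2462]
orientation: [179.9, 0.3, -11.5]
force: [0.1, 0.4, -0.0]
opening: 0.0875
gripper_force: 0.0
```

```bash
python3 -c "
from h import *
s=snap('wrist','w1');print(s['K'][0,0],s['K'][:2,2])
rows([((.6155,-.020,.139),[180,0,-11.3])])
# where pan handle axis points would appear
P=np.linalg.inv(s['pose'])
for d in (.066,.08,.159):
  p=np.array([.7132-d*.981,-.0392+d*.195,.165,1]);c=P@p;th=np.arctan2(np.hypot(*c[:2]),c[2]);print(d,s['K'][:2,2]+s['K'][0,0]*th*c[:2]/np.hypot(*c[:2]))"
```

```text
325.19226210127806 [280.53407194 211.21899522]
t 2.15 pos [ 0.6163 -0.0205  0.2473] [179.89   0.26 -11.44] j [ 16.2  14.6  -5.   -0.  -70.7  62.4] F [0.14 1.09 0.28] op 0.0877 0.0
[-0.04 -0.06 10.83] [ 0.11  0.26 -0.14] rows>= 2.6
0.066 [278.67978873 177.29452098]
0.08 [278.78258959 195.64954507]
0.159 [279.35550017 288.30009048]
```

View pics/w1.png

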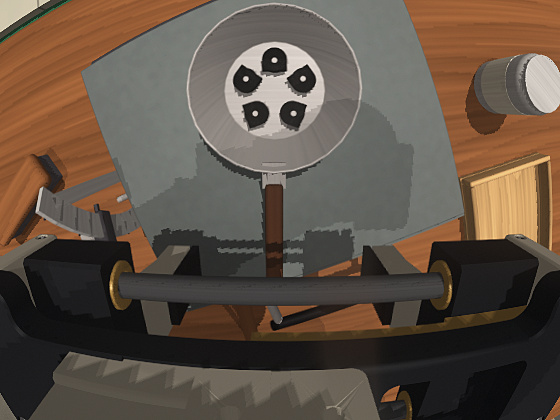

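The wrist view shows the handle at column 274, against the fingers' mid-line at 280. That puts it about 3.5 mm to the left. It is parallel to the tool, and all five tips are in the pan.

In the tool's units: 10.8 cm is 0.18, -0.35 cm is -0.0058, 0.2 degrees is 0.0011.

{"op": "send_rows", "data": {
  "plan": [
    [[0, -0.0058, 0.0833, 0, 0, 0], [0, -0.0058, 0.1333, 0, 0, 0], [0, -0.0058, 0.1667, 0, 0, 0], [0, -0.0058, 0.18, 0, 0.0011, 0], [0, -0.0058, 0.18, 0, 0.0011, 0], [0, -0.0058, 0.18, 0, 0.0011, 0]]
  ]
}}

```text
clock: 2.65
tool_pos: [0.6175, -0.0147, 0.1436]
orientation: [180.0, -0.3, -11.2]
force: [1.1, -0.3, 0.4]
opening: 0.0881
gripper_force: 0.0
```

{"op": "send_rows", "data": {
  "plan": [
    [[0, 0, 0, 0, 0, 0], [0, 0, 0, 0, 0, 0], [0, 0, 0, 0, 0, 0], [0, 0, 0, 0, 0, 0], [0, 0, 0, 0, 0, 0], [0, 0, 0, 0, 0, 0], [0, 0, 0, 0, 0, 0], [0, 0, 0, 0, 0, 0]]
  ],
  "fingers": 0
}}

```text
clock: 3.32
tool_pos: [0.6169, -0.0157, 0.1426]
orientation: [180.0, -0.2, -11.3]
force: [0.8, 0.2, 0.6]
opening: 0.0398
gripper_force: 0.0
```

In the tool's units: 0.4 cm is 0.0067.

{"op": "send_rows", "data": {
  "plan": [
    [[0, 0, 0.0067, 0, 0, 0], [0, 0, 0.0067, 0, 0, 0], [0, 0, 0.0067, 0, 0, 0], [0, 0, 0.0067, 0, 0, 0], [0, 0, 0.0067, 0, 0, 0], [0, 0, 0.0067, 0, 0, 0], [0, 0, 0.0067, 0, 0, 0], [0, 0, 0.0067, 0, 0, 0]]
  ]
}}

```text
clock: 3.98
tool_pos: [0.6169, -0.0156, 0.1385]
orientation: [180.0, -0.2, -11.3]
force: [0.1, 0.3, -1.3]
opening: 0.0143
gripper_force: 29.9
```

{"op": "send_rows", "data": {
  "plan": [
    [[0, 0, 0, 0, 0, 0], [0, 0, 0, 0, 0, 0], [0, 0, 0, 0, 0, 0], [0, 0, 0, 0, 0, 0]]
  ]
}}

```text
clock: 4.32
tool_pos: [0.6169, -0.0156, 0.1385]
orientation: [180.0, -0.2, -11.3]
force: [-0.7, -0.2, -0.6]
opening: 0.0137
gripper_force: 29.9
```

```bash
python3 -c "
from h import *
# lift, then move to tray: handle radial bearing -36, s right (wrist to right)
b=-36.4; B=np.radians(b); tr=np.array([.483,-.3565]); u=np.array([np.cos(B),np.sin(B)]); s=np.array([u[1],-u[0]])
g=tr-u*.10-s*.01
def grip(g,z,rpy):
    W=mk([0,0,0],rpy); W[:3,3]=[g[0],g[1],z]+W[:3,2]*.019; return W
def tilt(th):
    W0=mk([0,0,0],[180,0,b]); R=Ro.from_rotvec(np.radians(th)*np.r_[u,0]).as_matrix()
    W=np.eye(4);W[:3,:3]=R@W0[:3,:3];W[:3,3]=[g[0],g[1],.20]+W[:3,2]*.019;return W
y=[180,0,-11.3]
print(g,s)
rows([((.617,-.0155,.20),y),((.617,-.0155,.27),y),grip((.55,-.16),.289,[180,0,-22]),grip(g,.289,[180,0,b]),grip(g,.2,[180,0,b]),tilt(40),tilt(80),tilt(120)])
print(tilt(90)[:3,2])
"
```

```text
[ 0.40844481 -0.28910917] [-0.59341889 -0.8048938 ]
t 4.3167 pos [ 0.6169 -0.0156  0.1385] [180.    -0.19 -11.26] j [ 16.7  19.  -13.9   0.1 -57.   62. ] F [-0.69 -0.24 -0.59] op 0.0137 29.947007596492767
[ 0.03 -0.01 -6.15] [ 0.   -0.19  0.04] rows>= 1.5
[ 0.  0. -7.] [ 0. -0.  0.] rows>= 1.7
[-3.74 15.48  0.  ] [-0.  -0.  10.7] rows>= 3.8
[-8.29 17.27  0.  ] [ 0.  -0.  14.4] rows>= 4.6
[-0.  -0.   8.9] [-0.  0.  0.] rows>= 2.1
[ 0.   -1.22 -0.44] [40. -0.  0.] rows>= 5.6
[ 0.   -1.22 -0.44] [40. -0.  0.] rows>= 5.6
[ 0.   -1.22 -0.44] [40. -0. -0.] rows>= 5.6
[ 5.93418887e-01  8.04893797e-01 -3.44509285e-16]
```

In the tool's units: -13.2 cm is -0.22, -12.5 cm is -0.2083.

{"op": "send_rows", "data": {
  "plan": [
    [[0, 0, -0.0117, 0, 0, 0], [0, 0, -0.0333, 0, 0, 0], [0, 0, -0.0667, 0, 0, 0], [0, 0, -0.1, 0, 0, 0], [0, 0, -0.1417, 0, 0, 0], [0, 0, -0.1833, 0, 0, 0], [0, 0, -0.2083, 0, 0, 0], [0, 0, -0.22, 0, 0, 0]]
  ]
}}

```text
clock: 4.98
tool_pos: [0.6173, -0.0155, 0.2739]
orientation: [-179.9, -0.4, -11.2]
force: [1.4, 0.1, -2.4]
opening: 0.0138
gripper_force: 30.0
```

In the tool's units: 15.5 cm is 0.2583, 15 cm is 0.25, 10.7 degrees is 0.0594.

{"op": "send_rows", "data": {
  "plan": [
    [[-0.005, 0.0167, 0, 0, 0, 0.0056], [-0.0133, 0.05, 0, 0, 0, 0.0111], [-0.0217, 0.0917, 0, 0, 0, 0.0222], [-0.0333, 0.1333, 0, 0, 0, 0.0333], [-0.0433, 0.175, 0, 0, 0, 0.0444], [-0.0533, 0.2167, 0, 0, 0, 0.0528], [-0.06, 0.25, 0, 0, 0, 0.0583], [-0.0617, 0.2583, 0, 0, 0, 0.0594]]
  ]
}}

```text
clock: 5.65
tool_pos: [0.5475, -0.1627, 0.2693]
orientation: [180.0, -0.1, -22.2]
force: [0.3, -0.4, -1.8]
opening: 0.0137
gripper_force: 30.0
```

In the tool's units: 17.3 cm is 0.2883, 16.7 cm is 0.2783, 14.4 degrees is 0.08.

{"op": "send_rows", "data": {
  "plan": [
    [[-0.0083, 0.02, 0, 0, 0, 0.0056], [-0.0283, 0.0583, 0, 0, 0, 0.0167], [-0.05, 0.105, 0, 0, 0, 0.0294], [-0.075, 0.1533, 0, 0, 0, 0.0433], [-0.0983, 0.2033, 0, 0, 0, 0.0567], [-0.12, 0.25, 0, 0, 0, 0.0694], [-0.1333, 0.2783, 0, 0, 0, 0.0778], [-0.1383, 0.2883, 0, 0, 0, 0.08]]
  ]
}}

```text
clock: 6.32
tool_pos: [0.4055, -0.2907, 0.2696]
orientation: [-179.9, -0.1, -36.6]
force: [-0.0, 0.4, -1.9]
opening: 0.0135
gripper_force: 30.0
```

```bash
python3 -c "
from h import *
s=snap('wrist','w2');rows([])"
```

```text
t 6.3667 pos [ 0.4058 -0.2907  0.2697] [-1.7993e+02 -1.3000e-01 -3.6540e+01] j [-13.    2.1 -17.1  -0.  -70.7  66.5] F [-0.21 -0.4  -2.14] op 0.0135 29.973862767219543
```

View pics/w2.png

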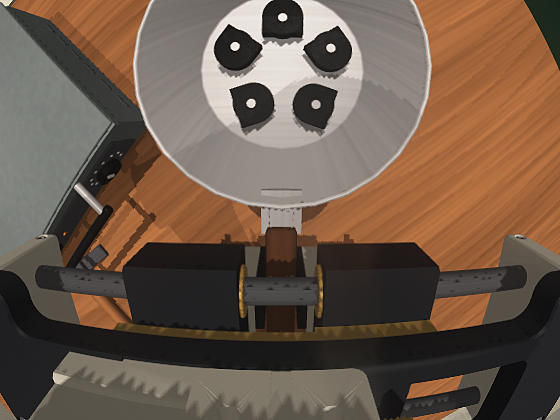

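The wrist view shows the pan held securely, with its rim spanning columns 134–430 and the near rim at row 206. All five tips are inside. Next I'll check its pitch and compute the tilting moves.

```bash
python3 -c "
from h import *
s=snap('wrist');o=ctrl.get_obs();W=mk(o['tool_pos'],o['orientation'])
def f(p):
    c=(np.linalg.inv(s['pose'])@np.r_[p,1])[:3];r=np.hypot(*c[:2]);return s['K'][:2,2]+s['K'][0,0]*np.arctan2(r,c[2])*c[:2]/r
for D in (.098,.105):
  for pit in (0,5,10):
    R=Ro.from_euler('y',pit,degrees=True).as_matrix() # tool frame, pan fwd = +x, up=-z
    q=lambda v:f(W[:3,:3]@(R@np.array(v)+[0,0,-.019])+W[:3,3])
    print(D,pit,'near',q([D-.066,0,-.006]).round(),'L/R',q([D,.066,-.006]).round(),q([D,-.066,-.006]).round())
b=-36.5; B=np.radians(b); tr=np.array([.483,-.3565]); u=np.array([np.cos(B),np.sin(B)]); s=np.array([u[1],-u[0]])
g=tr-u*.10-s*.01
def tilt(th,z=.20):
    R=Ro.from_rotvec(np.radians(th)*np.r_[u,0]).as_matrix()
    W=mk([0,0,0],[180,0,b]);W[:3,:3]=R@W[:3,:3];W[:3,3]=[g[0],g[1],z]+W[:3,2]*.019;return W
rows([tilt(0),tilt(30),tilt(60),tilt(90),tilt(120)])
"
```

```text
0.098 0 near [280. 218.] L/R [433.  70.] [126.  70.]
0.098 5 near [280. 221.] L/R [442.  69.] [117.  70.]
0.098 10 near [280. 225.] L/R [452.  70.] [107.  71.]
0.105 0 near [280. 202.] L/R [433.  54.] [126.  55.]
0.105 5 near [280. 205.] L/R [442.  53.] [117.  53.]
0.105 10 near [280. 210.] L/R [453.  53.] [106.  54.]
t 6.4167 pos [ 0.407  -0.2901  0.2697] [-1.7991e+02 -1.5000e-01 -3.6470e+01] j [-12.9   2.1 -17.   -0.  -70.7  66.5] F [ 0.93  0.64 -2.42] op 0.0137 29.96942013502121
[ 0.04 -0.17  8.87] [-0.09 -0.15  0.03] rows>= 2.1
[ 0.   -0.95 -0.25] [30.  0. -0.] rows>= 4.2
[ 0.   -0.95 -0.25] [30. -0.  0.] rows>= 4.2
[ 0.   -0.95 -0.25] [30. -0.  0.] rows>= 4.2
[ 0.   -0.95 -0.25] [30.  0. -0.] rows>= 4.2
```

In the tool's units: 8.9 cm is 0.1483, 8.7 cm is 0.145.

{"op": "send_rows", "data": {
  "plan": [
    [[0, 0, 0.0167, 0, 0, 0], [0, 0, 0.0417, 0, 0, 0], [0, 0, 0.075, 0, 0, 0], [0, 0, 0.1083, 0, 0, 0], [0, -0.0033, 0.1333, 0, 0, 0], [0, -0.0033, 0.145, 0, 0, 0], [0, -0.0033, 0.1483, 0, 0, 0]]
  ]
}}

```text
clock: 7.0
tool_pos: [0.4094, -0.2871, 0.179]
orientation: [-180.0, 0.0, -36.3]
force: [-0.5, 0.5, -2.6]
opening: 0.0138
gripper_force: 30.0
```

In the tool's units: -0.95 cm is -0.0158, -0.9 cm is -0.015, 30 degrees is 0.1667.

{"op": "send_rows", "data": {
  "plan": [
    [[0, -0.0017, 0, 0.0167, 0, 0], [0, -0.0042, 0, 0.0444, 0, 0], [0, -0.0075, -0.0008, 0.0778, 0, 0], [0, -0.0108, -0.0017, 0.1111, 0, 0], [0, -0.0133, -0.0033, 0.1389, 0, 0], [0, -0.015, -0.0042, 0.1611, 0, 0], [0, -0.0158, -0.0042, 0.1667, 0, 0], [0, -0.0158, -0.0042, 0.1667, 0, 0]]
  ]
}}

```text
clock: 7.67
tool_pos: [0.4151, -0.282, 0.1832]
orientation: [-149.9, -0.1, -36.5]
force: [0.5, -0.2, -1.3]
opening: 0.0138
gripper_force: 30.0
```

```bash
python3 -c "
from h import *
rows([])"
```

```text
t 7.6667 pos [ 0.4151 -0.282   0.1832] [-1.4995e+02 -1.4000e-01 -3.6500e+01] j [-37.3  11.3 -12.1 -32.2 -70.1 103. ] F [ 0.51 -0.2  -1.29] op 0.0138 29.988792836666107
```

```bash
python3 - <<'E'
from h import *
from itertools import product
from scipy.optimize import least_squares
o=ctrl.get_obs();Rt=Ro.from_euler('xyz',o['orientation'],degrees=True)
def fk(j,s4,s6,c):
    E=lambda a,x:Ro.from_euler(a,x,degrees=True)
    # flange frame at zero: z along forearm x
    return E('z',j[0])*E('y',j[1]-j[2])*E('x',s4*j[3])*E('y',-j[4])*E('y',90-90)*E('y',90)*E('z',s6*j[5]+c) if False else E('z',j[0])*E('y',j[1]-j[2])*E('x',s4*j[3])*E('y',-j[4])*Ro.from_matrix([[0,0,1],[0,1,0],[-1,0,0]])*E('z',s6*j[5]+c)
best=min(((fk(o['joint_pos'],a,b,c).inv()*Rt).magnitude(),a,b,c) for a,b,c in product((1,-1),(1,-1),(0,90,180,-90)))
print(best)
_,a,b,c=best
B=-36.5;u=np.r_[np.cos(np.radians(B)),np.sin(np.radians(B)),0]
for th,j1,d in [(30,-37,23.4),(60,-55,27),(90,-62,27),(90,-55,32),(110,-60,27),(120,-55,27),(120,-65,30)]:
    W=Ro.from_rotvec(np.radians(th)*u)*Ro.from_euler('xyz',[180,0,B],degrees=True)
    r=min((least_squares(lambda q:(fk([j1,d,0,*q],a,b,c).inv()*W).as_rotvec(),x0) for x0 in ([-35,-70,103],[-100,-100,150])),key=lambda r:r.cost)
    print(th,j1,d,r.x.round(1),r.cost)
E
```

```text
(6.548345608761178e-16, -1, -1, -90)
30 -37 23.4 [-32.1 -70.1 102.6] 7.503355276024633e-20
60 -55 27 [-55.2 -91.  122.3] 1.3772394963416808e-22
90 -62 27 [ -77.8 -112.6  119.4] 1.095347320261822e-26
90 -55 32 [ -79.9 -105.6  123.4] 1.0506187745844839e-16
110 -60 27 [ -98.9 -119.3  110.5] 3.627322283979473e-25
120 -55 27 [-111.3 -118.2  106.6] 1.2259028525580024e-20
120 -65 30 [-106.6 -127.4  106.6] 1.287614404020531e-25
```

In the tool's units: -0.95 cm is -0.0158, -0.05 cm is -0.0008, 30 degrees is 0.1667.

{"op": "send_rows", "data": {
  "plan": [
    [[0, -0.0017, 0, 0.0167, 0, 0], [0, -0.0042, 0, 0.0444, 0, 0], [0, -0.0075, -0.0008, 0.0778, 0, 0], [0, -0.0108, -0.0017, 0.1111, 0, 0], [0, -0.0133, -0.0033, 0.1389, 0, 0], [0, -0.015, -0.0042, 0.1611, 0, 0], [0, -0.0158, -0.0042, 0.1667, 0, 0], [0, -0.0158, -0.0042, 0.1667, 0, 0]]
  ]
}}

```text
clock: 8.33
tool_pos: [0.4191, -0.2749, 0.1889]
orientation: [-120.0, 0.0, -36.4]
force: [-0.3, -0.0, -2.6]
opening: 0.0137
gripper_force: 30.0
```

In the tool's units: -0.95 cm is -0.0158, -0.9 cm is -0.015, 30 degrees is 0.1667.

{"op": "send_rows", "data": {
  "plan": [
    [[0, -0.0017, 0, 0.0167, 0, 0], [0, -0.0042, 0, 0.0444, 0, 0], [0, -0.0075, -0.0008, 0.0778, 0, 0], [0, -0.0108, -0.0017, 0.1111, 0, 0], [0, -0.0133, -0.0033, 0.1389, 0, 0], [0, -0.015, -0.0042, 0.1611, 0, 0], [0, -0.0158, -0.0042, 0.1667, 0, 0], [0, -0.0158, -0.0042, 0.1667, 0, 0]]
  ]
}}

```text
clock: 9.0
tool_pos: [0.4214, -0.2719, 0.1989]
orientation: [-90.1, -0.0, -36.2]
force: [0.1, -0.2, -2.1]
opening: 0.0138
gripper_force: 30.0
```

In the tool's units: -0.65 cm is -0.0108, -0.6 cm is -0.01, 20 degrees is 0.1111.

{"op": "send_rows", "data": {
  "plan": [
    [[0, -0.0017, 0, 0.0167, 0, 0], [0, -0.0042, 0, 0.0389, 0, 0], [0, -0.0067, -0.0008, 0.0667, 0, 0], [0, -0.0083, -0.0017, 0.0833, 0, 0], [0, -0.01, -0.0017, 0.1, 0, 0], [0, -0.0108, -0.0017, 0.1111, 0, 0], [0, -0.0108, -0.0017, 0.1111, 0, 0], [0, -0.0108, -0.0017, 0.1111, 0, 0]]
  ]
}}

```text
clock: 9.67
tool_pos: [0.4209, -0.273, 0.2067]
orientation: [-70.1, -0.2, -36.2]
force: [-0.7, 0.1, -1.4]
opening: 0.0136
gripper_force: 30.0
```

```bash
python3 -c "
from h import *
rows([])
w=snap('wrist');t=snap('top');s=snap('side')
cv2.imwrite('pics/p3.png',np.hstack([cv2.resize(w['img'],(400,300)),cv2.resize(t['img'][190:340,340:540],(400,300))])[:,:,::-1])"
```

```text
t 9.6667 pos [ 0.4209 -0.273   0.2067] [-70.12  -0.23 -36.23] j [ -65.5   52.6   -1.6  -77.9 -123.1  142.8] F [-0.68  0.11 -1.37] op 0.0136 29.989438354969025
```

View pics/p3.png

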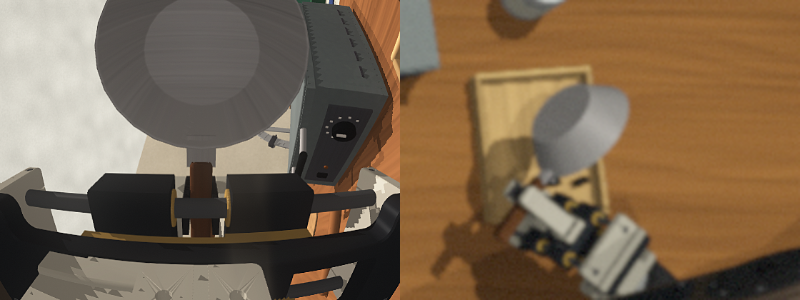

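The pan is empty: the wrist view shows a bare floor, and the top crop shows tips in the tray near (575,183). I'll level the pan, raise it and count the tips.

```bash
python3 -c "
from h import *
b=-36.3; B=np.radians(b); u=np.array([np.cos(B),np.sin(B)]);g=np.array([.409,-.287])
def tilt(th,z,g=g):
    R=Ro.from_rotvec(np.radians(th)*np.r_[u,0]).as_matrix()
    W=mk([0,0,0],[180,0,b]);W[:3,:3]=R@W[:3,:3];W[:3,3]=[g[0],g[1],z]+W[:3,2]*.019;return W
rows([tilt(110,.26),tilt(60,.3),tilt(5,.31)])
"
```

```text
t 9.8167 pos [ 0.4205 -0.2735  0.2073] [-70.1   -0.31 -36.3 ] j [ -65.6   52.6   -1.6  -78.  -123.1  142.8] F [ 0.06 -0.24 -1.95] op 0.0137 29.9898299574852
[-0.1  -5.56  2.03] [0.1  0.1  0.29] rows>= 1.4
[-0.   -2.3   0.69] [-50.  -0.   0.] rows>= 7.0
[ 0.    0.69 -1.31] [-55.  -0.  -0.] rows>= 7.7
```

In the tool's units: -5.6 cm is -0.0933, -4.8 cm is -0.08.

{"op": "send_rows", "data": {
  "plan": [
    [[-0.0017, -0.0167, 0.0067, 0, 0, 0], [-0.0017, -0.05, 0.0167, 0, 0, 0], [-0.0017, -0.08, 0.0283, 0, 0, 0], [-0.0017, -0.0933, 0.0333, 0, 0, 0]]
  ]
}}

```text
clock: 10.15
tool_pos: [0.4189, -0.2733, 0.2689]
orientation: [-70.0, -0.4, -36.4]
force: [-0.8, -0.5, -1.7]
opening: 0.0138
gripper_force: 30.0
```

In the tool's units: -2.3 cm is -0.0383, -1.7 cm is -0.0283, -50 degrees is -0.2778.

{"op": "send_rows", "data": {
  "plan": [
    [[0, -0.0033, 0, -0.0222, 0, 0], [0, -0.01, 0.0017, -0.0611, 0, 0], [0, -0.0167, 0.005, -0.1, 0, 0], [0, -0.0233, 0.0067, -0.1389, 0, 0], [0, -0.0283, 0.0083, -0.1778, 0, 0], [0, -0.0333, 0.01, -0.2167, 0, 0], [0, -0.0367, 0.0117, -0.2556, 0, 0], [0, -0.0383, 0.0117, -0.2778, 0, 0]]
  ]
}}

```text
clock: 10.82
tool_pos: [0.4183, -0.275, 0.2937]
orientation: [-120.5, -0.7, -36.4]
force: [0.4, 1.1, -1.0]
opening: 0.0136
gripper_force: 30.0
```

In the tool's units: -1.3 cm is -0.0217, -1.1 cm is -0.0183, -55 degrees is -0.3056.

{"op": "send_rows", "data": {
  "plan": [
    [[0, 0.0017, -0.0033, -0.0333, 0, 0], [0, 0.0033, -0.0067, -0.0722, 0, 0], [0, 0.005, -0.01, -0.1111, 0, 0], [0, 0.0067, -0.0133, -0.15, 0, 0], [0, 0.0083, -0.0167, -0.1889, 0, 0], [0, 0.01, -0.0183, -0.2278, 0, 0], [0, 0.0117, -0.02, -0.2667, 0, 0], [0, 0.0117, -0.0217, -0.3056, 0, 0]]
  ]
}}

```text
clock: 11.48
tool_pos: [0.4094, -0.2861, 0.2926]
orientation: [-175.1, -0.5, -36.4]
force: [-1.0, -0.5, -3.8]
opening: 0.0138
gripper_force: 30.0
```

```bash
python3 -c "
from h import *
def gr(g,z,yaw):
    return mk([g[0],g[1],z-.019],[180,0,yaw])
m=np.array([.4706,.392]);a=np.arctan2(m[1],m[0]);u=np.array([np.cos(a),np.sin(a)]);g=m-.103*u;y=np.degrees(a);print(g,y)
rows([gr((.44,-.2),.34,-25),gr((.46,-.06),.34,-5),gr((.46,.1),.34,15),gr((.43,.22),.33,28),gr(g,.30,y),gr(g,.14,y),gr(g,.05,y),gr(g,.037,y)])
"
```

```text
[0.39145943 0.32607755] 39.79359354843242
t 11.4833 pos [ 0.4094 -0.2861  0.2926] [-175.14   -0.48  -36.36] j [-16.    1.3 -13.2  -4.6 -73.4  70.9] F [-0.97 -0.46 -3.76] op 0.0138 29.975422024726868
[-2.62 -8.96 -2.11] [ -4.79  -0.96 -11.33] rows>= 2.3
[ -4.1  -13.53   0.  ] [ -0.   0. -20.] rows>= 3.4
[ -1.39 -15.94   0.  ] [ -0.   0. -20.] rows>= 3.8
[  0.21 -12.37   1.  ] [  0.   0. -13.] rows>= 3.0
[  1.58 -11.18   3.  ] [ -0.     0.   -11.79] rows>= 2.8
[ 0. -0. 16.] [0. 0. 0.] rows>= 3.8
[ 0. -0.  9.] [0. 0. 0.] rows>= 2.2
[ 0.  -0.   1.3] [0. 0. 0.] rows>= 0.3
```

In the tool's units: -9 cm is -0.15, -2.6 cm is -0.0433, -11.3 degrees is -0.0628.

{"op": "send_rows", "data": {
  "plan": [
    [[-0.0067, -0.025, -0.0067, -0.0056, 0, -0.0111], [-0.0183, -0.0667, -0.015, -0.0122, -0.0022, -0.0278], [-0.0317, -0.1083, -0.025, -0.02, -0.0039, -0.0472], [-0.0433, -0.15, -0.035, -0.0267, -0.0056, -0.0628], [-0.0433, -0.15, -0.035, -0.0267, -0.0056, -0.0628]]
  ]
}}

```text
clock: 11.9
tool_pos: [0.4415, -0.1967, 0.3209]
orientation: [-179.7, 0.2, -24.7]
force: [1.3, 1.7, -0.1]
opening: 0.0139
gripper_force: 30.0
```

In the tool's units: -13.5 cm is -0.225, -1.3 cm is -0.0217, -20 degrees is -0.1111.

{"op": "send_rows", "data": {
  "plan": [
    [[-0.0067, -0.0217, 0, 0, 0, -0.0111], [-0.02, -0.0667, 0, 0, 0, -0.0333], [-0.0367, -0.12, 0, 0, 0, -0.0611], [-0.0533, -0.175, 0, 0, 0, -0.0889], [-0.0667, -0.2167, 0, 0, 0, -0.1056], [-0.0683, -0.225, 0, 0, 0, -0.1111]]
  ]
}}

```text
clock: 12.4
tool_pos: [0.4598, -0.0576, 0.3202]
orientation: [-179.5, 0.2, -4.7]
force: [0.4, 0.5, -2.0]
opening: 0.0135
gripper_force: 30.0
```

```bash
python3 -c "
from h import *
rows([])
t=snap('top');s=snap('side')
cv2.imwrite('pics/p4.png',np.hstack([cv2.resize(t['img'][200:320,350:470],(400,400),interpolation=3),cv2.resize(s['img'][140:220,330:440],(400,400),interpolation=3)])[:,:,::-1])"
```

```text
t 12.4 pos [ 0.4598 -0.0576  0.3202] [-1.7954e+02  1.5000e-01 -4.7500e+00] j [ 16.9  -2.8 -15.2  -0.5 -77.5  68.5] F [ 0.35  0.54 -1.95] op 0.0135 30.007021129131317
```

View pics/p4.png

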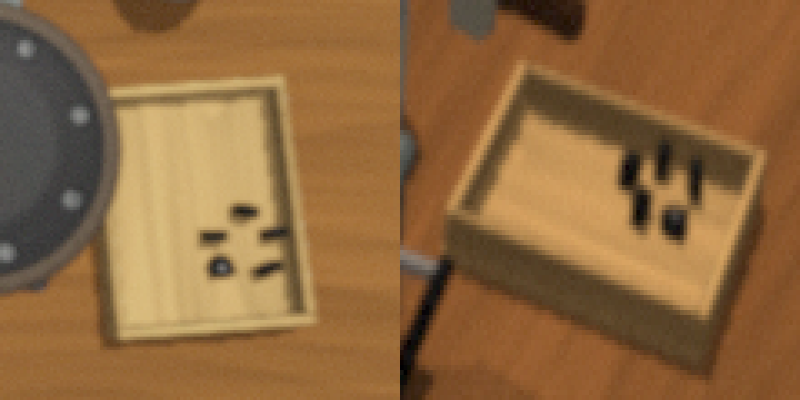

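All five tips lie inside the tray: in the crop they sit at (213,237), (243,211), (272,233), (220,267) and (266,269). On to the mat.

In the tool's units: -15.9 cm is -0.265, -15 cm is -0.25, -20 degrees is -0.1111.

{"op": "send_rows", "data": {
  "plan": [
    [[-0.0017, -0.0333, 0, 0, 0, -0.0167], [-0.0083, -0.0917, 0, 0, 0, -0.0389], [-0.0133, -0.15, 0, 0, 0, -0.0611], [-0.0183, -0.2083, 0, 0, 0, -0.0889], [-0.0217, -0.25, 0, 0, 0, -0.1056], [-0.0233, -0.265, 0, 0, 0, -0.1111]]
  ]
}}

```text
clock: 13.0
tool_pos: [0.4603, 0.1006, 0.321]
orientation: [-179.6, 0.0, 15.1]
force: [-0.1, 0.6, -2.1]
opening: 0.014
gripper_force: 30.0
```

In the tool's units: -12.4 cm is -0.2067, -12 cm is -0.2, -13 degrees is -0.0722.

{"op": "send_rows", "data": {
  "plan": [
    [[0, -0.025, 0.0017, 0, 0, -0.0111], [0.0017, -0.075, 0.0067, 0, 0, -0.0278], [0.0017, -0.125, 0.01, 0, 0, -0.0444], [0.0033, -0.175, 0.015, 0, 0, -0.0611], [0.0033, -0.2, 0.0167, 0, 0, -0.0722], [0.0033, -0.2067, 0.0167, 0, 0, -0.0722]]
  ]
}}

```text
clock: 13.5
tool_pos: [0.4299, 0.2201, 0.3115]
orientation: [-179.6, 0.0, 28.0]
force: [-1.0, 0.5, -1.6]
opening: 0.0139
gripper_force: 30.0
```

In the tool's units: -11.2 cm is -0.1867, 1.6 cm is 0.0267, -11.8 degrees is -0.0656.

{"op": "send_rows", "data": {
  "plan": [
    [[0.0033, -0.025, 0.005, 0, 0, -0.0111], [0.01, -0.0667, 0.0167, 0, 0, -0.025], [0.0167, -0.1167, 0.0317, 0, 0, -0.0417], [0.0233, -0.1583, 0.0417, 0, 0, -0.0556], [0.0267, -0.18, 0.0483, 0, 0, -0.0639], [0.0267, -0.1867, 0.05, 0, 0, -0.0656], [0.0267, -0.1867, 0.05, 0, 0, -0.0656]]
  ]
}}

```text
clock: 14.08
tool_pos: [0.392, 0.3256, 0.2823]
orientation: [-179.6, -0.1, 39.7]
force: [0.5, -0.4, -1.7]
opening: 0.0138
gripper_force: 30.0
```

```bash
python3 -c "
from h import *
g=np.array([.3915,.326]);y=39.8
rows([mk([*g,.121],[180,0,y]),mk([*g,.04],[180,0,y])])
a=snap('wrist');K=a['K']
t=snap('top')
cv2.imwrite('pics/p5.png',np.hstack([cv2.resize(a['img'],(400,300)),cv2.resize(t['img'][180:330,60:260],(400,300))])[:,:,::-1])
"
```

```text
t 14.0833 pos [0.392  0.3256 0.2823] [-1.7965e+02 -6.0000e-02  3.9710e+01] j [ 61.6   2.8 -14.5  -0.3 -72.5  68.2] F [ 0.5  -0.43 -1.67] op 0.0138 29.992792904376984
[-0.03  0.04 16.13] [-0.35 -0.06 -0.09] rows>= 3.9
[ 0.  -0.   8.1] [ 0. -0. -0.] rows>= 1.9
```

View pics/p5.png

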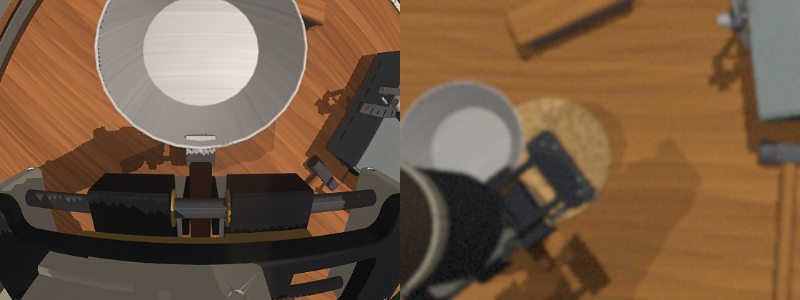

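In the tool's units: 23.5 cm is 0.3917, 22 cm is 0.3667, -0.3 degrees is -0.0017.

{"op": "send_rows", "data": {
  "plan": [
    [[0, 0, 0.0167, 0, 0, 0], [0, 0, 0.0583, 0, 0, 0], [0, 0, 0.1167, 0, 0, 0], [0, 0, 0.1833, 0, 0, 0], [0, 0, 0.25, 0, 0, 0], [0, 0, 0.3167, -0.0017, 0, 0], [0, 0, 0.3667, -0.0017, 0, 0], [0, 0, 0.3917, -0.0017, 0, 0]]
  ]
}}

```text
clock: 14.85
tool_pos: [0.3902, 0.3246, 0.0438]
orientation: [180.0, 0.2, 39.6]
force: [-0.2, 0.0, -2.1]
opening: 0.0139
gripper_force: 30.0
```

In the tool's units: 2 cm is 0.0333, 1.9 cm is 0.0317.

{"op": "send_rows", "data": {
  "plan": [
    [[0, 0, 0.0083, 0, 0, 0], [0, 0, 0.0167, 0, 0, 0], [0, 0, 0.0233, 0, 0, 0], [0, 0, 0.0283, 0, 0, 0], [0, 0, 0.0317, 0, 0, 0], [0, 0, 0.0333, 0, 0, 0], [0, 0, 0.0333, 0, 0, 0]]
  ]
}}

```text
clock: 15.43
tool_pos: [0.3915, 0.3282, 0.0282]
orientation: [-179.9, -0.2, 39.8]
force: [-0.3, -0.2, -1.4]
opening: 0.0138
gripper_force: 30.0
```

In the tool's units: 0.4 cm is 0.0067, 0.2 cm is 0.0033.

{"op": "send_rows", "data": {
  "plan": [
    [[0, 0, 0.0033, 0, 0, 0], [0, 0, 0.0067, 0, 0, 0], [0, 0, 0.0067, 0, 0, 0], [0, 0, 0.0067, 0, 0, 0]]
  ]
}}

```text
clock: 15.77
tool_pos: [0.3913, 0.3278, 0.0237]
orientation: [-179.9, -0.1, 39.8]
force: [-0.3, -1.1, -1.7]
opening: 0.0136
gripper_force: 30.0
```

In the tool's units: 0.3 cm is 0.005, 0.2 cm is 0.0033.

{"op": "send_rows", "data": {
  "plan": [
    [[0, 0, 0.0017, 0, 0, 0], [0, 0, 0.0033, 0, 0, 0], [0, 0, 0.005, 0, 0, 0], [0, 0, 0.005, 0, 0, 0]]
  ]
}}

```text
clock: 16.1
tool_pos: [0.3912, 0.3278, 0.0205]
orientation: [-179.9, -0.1, 39.8]
force: [-0.0, -0.2, -1.4]
opening: 0.014
gripper_force: 30.0
```

In the tool's units: 0.2 cm is 0.0033, 0.1 cm is 0.0017.

{"op": "send_rows", "data": {
  "plan": [
    [[0, 0, 0.0017, 0, 0, 0], [0, 0, 0.0033, 0, 0, 0], [0, 0, 0.0033, 0, 0, 0], [0, 0, 0.0033, 0, 0, 0]]
  ]
}}

```text
clock: 16.43
tool_pos: [0.3914, 0.328, 0.0188]
orientation: [-179.9, -0.1, 39.8]
force: [0.1, 0.1, -1.3]
opening: 0.0139
gripper_force: 30.0
```

In the tool's units: 0.2 cm is 0.0033, 0.1 cm is 0.0017.

{"op": "send_rows", "data": {
  "plan": [
    [[0, 0, 0.0017, 0, 0, 0], [0, 0, 0.0033, 0, 0, 0], [0, 0, 0.0033, 0, 0, 0], [0, 0, 0.0033, 0, 0, 0]]
  ]
}}

```text
clock: 16.77
tool_pos: [0.3913, 0.3278, 0.017]
orientation: [-179.9, -0.1, 39.8]
force: [-2.6, -1.1, 4.4]
opening: 0.0138
gripper_force: 30.0
```

In the tool's units: 0.1 cm is 0.0017.

{"op": "send_rows", "data": {
  "plan": [
    [[0, 0, 0.0017, 0, 0, 0], [0, 0, 0.0017, 0, 0, 0], [0, 0, 0.0017, 0, 0, 0], [0, 0, 0.0017, 0, 0, 0]]
  ]
}}

```text
clock: 17.1
tool_pos: [0.3912, 0.3276, 0.0161]
orientation: [-179.9, -0.1, 39.8]
force: [-2.9, -3.0, 5.3]
opening: 0.0135
gripper_force: 30.0
```

Contact at the expected height. Releasing slowly.

{"op": "send_rows", "data": {
  "plan": [
    [[0, 0, 0, 0, 0, 0], [0, 0, 0, 0, 0, 0], [0, 0, 0, 0, 0, 0], [0, 0, 0, 0, 0, 0], [0, 0, 0, 0, 0, 0], [0, 0, 0, 0, 0, 0], [0, 0, 0, 0, 0, 0], [0, 0, 0, 0, 0, 0]]
  ],
  "fingers": 0.6
}}

```text
clock: 17.77
tool_pos: [0.3914, 0.3279, 0.0157]
orientation: [-179.9, -0.1, 39.8]
force: [-0.8, 0.2, 0.3]
opening: 0.052
gripper_force: 0.0
```

In the tool's units: -18 cm is -0.3, -17.5 cm is -0.2917.

{"op": "send_rows", "data": {
  "plan": [
    [[0, 0, -0.005, 0, 0, 0], [0, 0, -0.025, 0, 0, 0], [0, 0, -0.0667, 0, 0, 0], [0, 0, -0.125, 0, 0, 0], [0, 0, -0.1833, 0, 0, 0], [0, 0, -0.25, 0, 0, 0], [0, 0, -0.2917, 0, 0, 0], [0, 0, -0.3, 0, 0, 0]]
  ]
}}

```text
clock: 18.43
tool_pos: [0.3928, 0.3294, 0.2015]
orientation: [-179.8, -0.6, 39.8]
force: [0.4, 0.8, 0.5]
opening: 0.0525
gripper_force: 0.0
```

```bash
python3 -c "
from h import *
import pickle
# bar mid (.4965,-.0626,.118) act yaw 9.0; closing axis (tool y) along act x -> tool x along -Y or +Y
bm=np.array([.4965,-.0626]);
for y in (99,-81): rows([mk([.44,.2,.30],[180,0,y]),mk([*bm,.2],[180,0,y]),mk([*bm,.099],[180,0,y])])
w=snap('wrist');t=snap('top')
cv2.imwrite('pics/p6.png',np.hstack([cv2.resize(w['img'],(400,300)),cv2.resize(t['img'][180:330,60:260],(400,300))])[:,:,::-1])
"
```

```text
t 18.4333 pos [0.3928 0.3294 0.2015] [-179.81   -0.61   39.82] j [ 62.    5.9 -22.1   0.1 -61.3  67.8] F [0.45 0.85 0.47] op 0.0525 0.0
[-4.55 12.92 -9.94] [  0.14  -0.66 -59.18] rows>= 8.3
[-26.82   1.47  10.  ] [-0.  0. -0.] rows>= 6.9
[ 0.   0.  10.1] [-0.  0. -0.] rows>= 2.4
t 18.4333 pos [0.3928 0.3294 0.2015] [-179.81   -0.61   39.82] j [ 62.    5.9 -22.1   0.1 -61.3  67.8] F [0.45 0.85 0.47] op 0.0525 0.0
[-4.55 12.92 -9.94] [ -0.76  -0.16 120.82] rows>= 16.9
[26.82 -1.47 10.  ] [-0.  0. -0.] rows>= 6.9
[-0.   0.  10.1] [-0.  0. -0.] rows>= 2.4
```

View pics/p6.png

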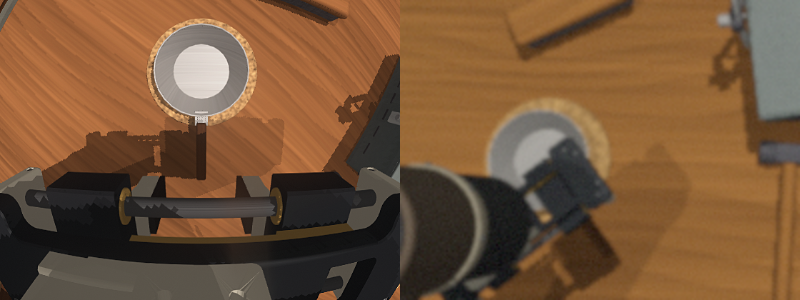

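The wrist view shows the pan standing centred on the mat and free of the fingers, and the top view agrees. Next is the lid bar. I'll use yaw −81 so that J6 stays in range.

In the tool's units: 12.9 cm is 0.215, 11 cm is 0.1833, 53 degrees is 0.2944.

{"op": "send_rows", "data": {
  "plan": [
    [[-0.0033, 0.0083, -0.025, 0, 0, 0.0222], [-0.0083, 0.03, -0.0667, 0, 0, 0.0611], [-0.0167, 0.0583, -0.1083, 0, 0, 0.1], [-0.025, 0.0833, -0.1417, 0, 0.0017, 0.1389], [-0.0333, 0.1167, -0.1583, 0, 0.0017, 0.1778], [-0.05, 0.15, -0.1667, 0, 0.0017, 0.2167], [-0.0667, 0.1833, -0.1667, 0, 0.0017, 0.2556], [-0.075, 0.215, -0.1667, 0, 0.0017, 0.2944]]
  ],
  "fingers": 0.4
}}

```text
clock: 19.2
tool_pos: [0.4384, 0.1977, 0.2943]
orientation: [-179.8, -0.2, -13.6]
force: [-0.6, -0.2, -0.7]
opening: 0.0351
gripper_force: 0.0
```

In the tool's units: 56 degrees is 0.3111.

{"op": "send_rows", "data": {
  "plan": [
    [[0, 0, 0, 0, 0, 0.0389], [0, 0, 0, 0, 0, 0.0778], [0, 0, 0, 0, 0, 0.1167], [0, 0, 0, 0, 0, 0.1556], [0, 0, 0, 0, 0, 0.1944], [0, 0, 0, 0, 0, 0.2333], [0, 0, 0, 0, 0, 0.2722], [0, 0, 0, 0, 0, 0.3111]]
  ]
}}

```text
clock: 19.87
tool_pos: [0.4384, 0.1989, 0.2936]
orientation: [-179.8, 0.0, -69.6]
force: [0.7, -0.7, 0.3]
opening: 0.0352
gripper_force: 0.0
```

```bash
python3 -c "
from h import *
rows([mk([.4965,-.0626,.2],[180,0,-81])])"
```

```text
t 19.8667 pos [0.4384 0.1989 0.2936] [-1.7979e+02  3.0000e-02 -6.9580e+01] j [ 47.9  -0.5 -16.7   0.1 -73.6 -27.5] F [ 0.75 -0.7   0.25] op 0.0352 0.0
[26.54  3.71  9.33] [-0.2   0.05 11.42] rows>= 6.8
```

In the tool's units: 26.5 cm is 0.4417, 25.5 cm is 0.425, 11.4 degrees is 0.0633.

{"op": "send_rows", "data": {
  "plan": [
    [[0.0333, 0.005, 0.0117, 0, 0, 0.0056], [0.1, 0.0133, 0.035, 0, 0, 0.0167], [0.1667, 0.0233, 0.0583, 0, 0, 0.0278], [0.2333, 0.0333, 0.0833, 0, 0, 0.0389], [0.3, 0.0417, 0.105, 0, 0, 0.05], [0.3667, 0.0517, 0.1283, 0, 0, 0.0556], [0.425, 0.06, 0.15, 0, 0, 0.0611], [0.4417, 0.0617, 0.155, -0.0011, 0, 0.0633]]
  ]
}}

```text
clock: 20.53
tool_pos: [0.4969, -0.0653, 0.1977]
orientation: [179.8, 0.1, -80.9]
force: [0.3, 0.1, 0.6]
opening: 0.0346
gripper_force: 0.0
```

```bash
python3 -c "
from h import *
s=snap('wrist','w7');o=ctrl.get_obs()
rows([mk([.4965,-.0626,.1],[180,0,-81])])
def f(p):
    c=(np.linalg.inv(s['pose'])@np.r_[p,1])[:3];r=np.hypot(*c[:2]);return s['K'][:2,2]+s['K'][0,0]*np.arctan2(r,c[2])*c[:2]/r
Y=np.array([-np.sin(np.radians(9)),np.cos(np.radians(9)),0]);b=np.array([.4965,-.0626,.118])
for t in(-.075,-.05,0,.05,.075):print(t,f(b+Y*t).round(1))
"
```

```text
t 20.5833 pos [ 0.4973 -0.0652  0.1979] [ 1.7975e+02  1.2000e-01 -8.0910e+01] j [ 14.9   5.6 -22.9  -0.2 -61.7  -5.7] F [ 1.03 -1.3   0.48] op 0.0351 0.0
[-0.25 -0.    9.79] [0.25 0.12 0.09] rows>= 2.3
-0.075 [280.9 121.6]
-0.05 [280.8 155.8]
0 [280.7 221.4]
0.05 [280.5 279.6]
0.075 [280.5 305.2]
```

View pics/w7.png

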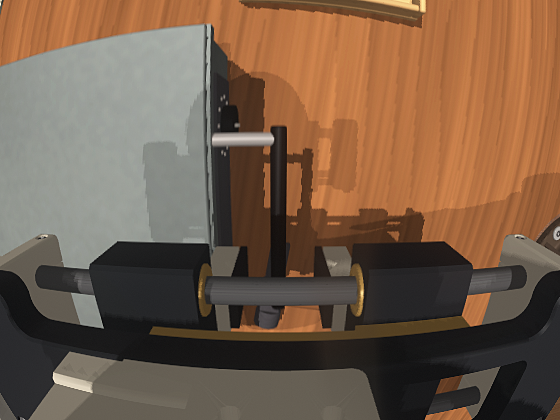

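The wrist view shows the bar vertical at column 279, centred between the fingers, with its far end at (279,127) as predicted. Descending and closing on it.

In the tool's units: 9.8 cm is 0.1633, 9.7 cm is 0.1617, 0.2 degrees is 0.0011.

{"op": "send_rows", "data": {
  "plan": [
    [[0, 0, 0.025, 0, 0, 0], [0, 0, 0.075, 0, 0, 0], [0, 0, 0.1167, 0, 0, 0], [0, 0, 0.15, 0, 0, 0], [0, 0, 0.1617, 0.0011, 0, 0], [0, 0, 0.1633, 0.0011, 0, 0], [0, 0, 0.1633, 0.0011, 0, 0]]
  ]
}}

```text
clock: 21.17
tool_pos: [0.4991, -0.0609, 0.1037]
orientation: [-179.7, 0.1, -80.6]
force: [0.5, 0.8, 2.0]
opening: 0.0347
gripper_force: 0.0
```

{"op": "send_rows", "data": {
  "plan": [
    [[0, 0, 0, 0, 0, 0], [0, 0, 0, 0, 0, 0], [0, 0, 0, 0, 0, 0], [0, 0, 0, 0, 0, 0], [0, 0, 0, 0, 0, 0], [0, 0, 0, 0, 0, 0]]
  ],
  "fingers": 0
}}

```text
clock: 21.67
tool_pos: [0.4981, -0.0612, 0.104]
orientation: [-179.7, 0.1, -80.7]
force: [-5.0, 2.2, 3.9]
opening: 0.0107
gripper_force: 30.0
```

```bash
python3 -c "
from h import *
o=ctrl.get_obs();T=mk(o['tool_pos'],o['orientation']);G=T[:3,3]-T[:3,2]*.019;print('grasp',G)
y=np.radians(9);X=np.array([np.cos(y),np.sin(y),0]);Y=np.array([-np.sin(y),np.cos(y),0])
h=G+X*.315-[0,0,.003]
def lift(a,k=1.):
    R=Ro.from_rotvec(Y*a).as_matrix(); W=T.copy();W[:3,:3]=Ro.from_rotvec(Y*a*k).as_matrix()@T[:3,:3]
    W[:3,3]=h+R@(G-h)+W[:3,2]*.019;return W
rows([lift(.02),lift(.1),lift(.2),lift(.3)])
for a in(.1,.2,.3,.35,.4): rows([lift(a)],T)
"
```

```text
grasp [ 0.49801218 -0.06126249  0.12296987]
t 21.6667 pos [ 0.4981 -0.0612  0.104 ] [-1.7973e+02  1.5000e-01 -8.0650e+01] j [ 15.4  11.  -30.4  -0.2 -48.3  -5.9] F [-5.01  2.19  3.93] op 0.0107 30.007881224155426
[-0.    0.02 -0.63] [-1.15 -0.01  0.  ] rows>= 0.2
[-0.01  0.02 -2.52] [-4.58 -0.03  0.01] rows>= 0.6
[-0.01 -0.01 -3.15] [-5.73 -0.03  0.02] rows>= 0.8
[-0.01 -0.01 -3.15] [-5.73 -0.03  0.02] rows>= 0.8
[-0.01 -0.01 -3.15] [-5.73 -0.03  0.02] rows>= 0.8
[-0.01 -0.34 -6.29] [-11.46  -0.07   0.03] rows>= 1.6
[-0.02 -0.98 -9.37] [-17.19  -0.1    0.05] rows>= 2.4
[ -0.02  -1.41 -10.89] [-20.05  -0.12   0.05] rows>= 2.8
[ -0.02  -1.92 -12.38] [-22.92  -0.14   0.06] rows>= 3.2
```

In the tool's units: 0.5 cm is 0.0083, 0.3 cm is 0.005.

{"op": "send_rows", "data": {
  "plan": [
    [[0, 0, 0, 0, 0, 0], [0, 0, 0, 0, 0, 0], [0, 0, 0.005, 0, 0, 0], [0, 0, 0.0083, 0, 0, 0], [0, 0, 0.0083, 0, 0, 0]]
  ],
  "fingers": 0.35
}}

```text
clock: 22.08
tool_pos: [0.4992, -0.061, 0.0983]
orientation: [-179.7, 0.1, -80.6]
force: [-0.8, -1.0, -0.6]
opening: 0.0307
gripper_force: 0.0
```

{"op": "send_rows", "data": {
  "plan": [
    [[0, 0, 0, 0, 0, 0], [0, 0, 0, 0, 0, 0], [0, 0, 0, 0, 0, 0], [0, 0, 0, 0, 0, 0], [0, 0, 0, 0, 0, 0], [0, 0, 0, 0, 0, 0]]
  ],
  "fingers": 0
}}

```text
clock: 22.58
tool_pos: [0.4981, -0.0612, 0.0985]
orientation: [-179.8, 0.1, -80.6]
force: [-5.3, 0.4, 2.1]
opening: 0.0107
gripper_force: 30.0
```

In the tool's units: -9.4 cm is -0.1567, -9 cm is -0.15, -17.2 degrees is -0.0956.

{"op": "send_rows", "data": {
  "plan": [
    [[0, 0, -0.0083, -0.005, 0, 0], [0, -0.0007, -0.0317, -0.0189, 0, 0], [0, -0.0025, -0.0683, -0.0417, 0, 0], [0, -0.0057, -0.105, -0.0639, 0, 0], [0, -0.01, -0.1317, -0.08, 0, 0], [0, -0.0145, -0.15, -0.0911, 0, 0], [0, -0.0163, -0.1567, -0.0956, 0, 0], [0, -0.0163, -0.1567, -0.0956, 0, 0]]
  ]
}}

```text
clock: 23.25
tool_pos: [0.5071, -0.0598, 0.1923]
orientation: [162.8, 0.2, -80.7]
force: [-6.3, -1.1, -3.2]
opening: 0.0111
gripper_force: 30.0
```

```bash
python3 -c "
from h import *
rows([])
s=snap('side');t=snap('top')
import pickle;pickle.dump((s,t),open('s1.pkl','wb'))
cv2.imwrite('pics/p8.png',np.hstack([cv2.resize(s['img'][180:260,200:280],(400,400),interpolation=3),cv2.resize(t['img'][150:230,200:280],(400,400),interpolation=3)])[:,:,::-1])
hin=np.array([.808,-.0125]);X=np.array([np.cos(np.radians(9)),np.sin(np.radians(9))]);Y=np.array([-X[1],X[0]])
for a in(0,.3,.35,.4,.45,.5):
  for r in(.132,.155):
    p=np.r_[hin+Y*.16-X*r*np.cos(a),.115+r*np.sin(a)];print(a,r,(proj(s,p)-[200,180])*5,(proj(t,p)-[200,150])*5+[400,0])
"
```

```text
t 23.25 pos [ 0.5071 -0.0598  0.1923] [ 1.6283e+02  1.6000e-01 -8.0670e+01] j [ 14.1  17.4 -10.2  -1.6 -79.5  -4.2] F [-6.25 -1.13 -3.24] op 0.0111 30.00468224287033
0 0.132 [147.483861   268.42224747] [553.52010535 191.96983669]
0 0.155 [193.78982714 282.88666719] [558.67093149 235.89491973]
0.3 0.132 [129.42269033 199.23972967] [544.70449473 163.80874466]
0.3 0.155 [173.47958269 201.18816971] [548.43101047 204.29283941]
0.35 0.132 [124.0868967  187.17046043] [542.96704995 156.8202688 ]
0.35 0.155 [167.30127951 186.87396826] [546.39337614 196.25792898]
0.4 0.132 [118.10541406 175.036389  ] [541.16236275 149.19514535]
0.4 0.155 [160.34304261 172.46764578] [544.27153318 187.44702439]
0.45 0.132 [111.49059956 162.87300331] [539.2947586  140.94612275]
0.45 0.155 [152.61839415 158.0123349 ] [542.07043018 177.8727295 ]
0.5 0.132 [104.25721814 150.71644346] [537.36891965 132.08859731]
0.5 0.155 [144.14393501 143.55213656] [539.79549572 167.55105113]
```

View pics/p8.png

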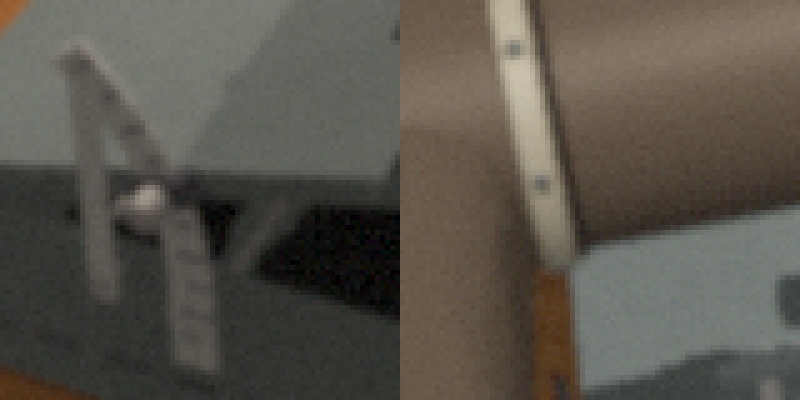

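The side crop shows the thumbscrew at about (143,199) and the pin hidden behind it, which puts the pointer already near the rider. I'll triangulate the thumbscrew from the two initial views.

```bash
python3 - <<'E'
from h import *
import pickle
a,b=pickle.load(open('s0.pkl','rb'))
hin=np.array([.808,-.0125]);X=np.array([np.cos(np.radians(9)),np.sin(np.radians(9))]);Y=np.array([-X[1],X[0]])
# bright blob centroid near screw in both
for s,(u,v) in ((a,(222,190)),(b,(229,219))):
    g=cv2.cvtColor(s['img'],cv2.COLOR_RGB2HSV);w=(slice(v-7,v+8),slice(u-7,u+8))
    m=((g[...,2][w]>150)&(g[...,1][w]<70)).astype(np.uint8);ys,xs=np.nonzero(m);print(len(xs),xs.mean()+u-7,ys.mean()+v-7, xs.min()+u-7,xs.max()+u-7,ys.min()+v-7,ys.max()+v-7)
for pt in ((222,190),(223,190),(223,189)):
  for ps in ((229,219.5),(228.5,219.5),(230,219)):
    p,e=tri(a,pt,b,ps);d=p[:2]-hin;print(pt,ps,p.round(4),'gap',round(e,4),'y',round(d@Y,4),'r',np.hypot(d@X,p[2]-.115).round(4),'ang',np.arctan2(p[2]-.115,-d@X).round(3))
P=lambda r,an,y:np.r_[hin+Y*y-X*r*np.cos(an),.115+r*np.sin(an)]
for an in(.3,.35,.4,.45):print(an,'screw y.175',proj(b,P(.155,an,.175)).round(1),proj(a,P(.155,an,.175)).round(1),'block',proj(b,P(.155,an,.165)).round(1),proj(a,P(.155,an,.165)).round(1))
E
```

```text
10 221.5 189.2 220 223 188 190<stdin>:8: RuntimeWarning: Mean of empty slice.
  ret = ret.dtype.type(ret / rcount)
Traceback (most recent call last):
ValueError: zero-size array to reduction operation minimum which has no identity
```

```bash
python3 - <<'E'
from h import *
import pickle
a,b=pickle.load(open('s0.pkl','rb'))
hin=np.array([.808,-.0125]);X=np.array([np.cos(np.radians(9)),np.sin(np.radians(9))]);Y=np.array([-X[1],X[0]])
u,v=229,219;g=cv2.GaussianBlur(b['img'].min(2),(3,3),0);w=g[v-6:v+7,u-6:u+7];ys,xs=np.nonzero(w>np.percentile(w,88));print(xs.mean()+u-6,ys.mean()+v-6,xs.min()+u-6,xs.max()+u-6)
for pt in ((221.5,189.5),(222.5,190)):
  for ps in ((229,219.5),(228,219.7),(230,219)):
    p,e=tri(a,pt,b,ps);d=p[:2]-hin;print(pt,ps,p.round(4),'gap',round(e,4),'y',round(d@Y,4),'r',np.hypot(d@X,p[2]-.115).round(4),'ang',np.arctan2(p[2]-.115,-d@X).round(3))
P=lambda r,an,y:np.r_[hin+Y*y-X*r*np.cos(an),.115+r*np.sin(an)]
for an in(.3,.35,.4,.45,.5):print(an,'screw y.18',proj(b,P(.155,an,.18)).round(1),proj(a,P(.155,an,.18)).round(1),'block',proj(b,P(.155,an,.165)).round(1),proj(a,P(.155,an,.165)).round(1))
E
```

```text
228.47368421052633 218.78947368421052 223 231
(221.5, 189.5) (229, 219.5) [0.6365 0.1406 0.1768] gap 0.0006 y 0.1781 r 0.158 ang 0.402
(221.5, 189.5) (228, 219.7) [0.6376 0.1412 0.1759] gap 0.0026 y 0.1785 r 0.1566 ang 0.399
(221.5, 189.5) (230, 219) [0.6353 0.14   0.1786] gap 0.0012 y 0.1776 r 0.1599 ang 0.409
(222.5, 190) (229, 219.5) [0.6366 0.1389 0.1751] gap 0.0027 y 0.1763 r 0.1575 ang 0.392
(222.5, 190) (228, 219.7) [0.6377 0.1395 0.1742] gap 0.0047 y 0.1768 r 0.1561 ang 0.389
(222.5, 190) (230, 219) [0.6355 0.1382 0.1769] gap 0.0009 y 0.1759 r 0.1593 ang 0.399
0.3 screw y.18 [230.3 226. ] [221.5 191.9] block [233.6 221.7] [227.6 191.1]
0.35 screw y.18 [229.1 223.2] [221.1 190.3] block [232.4 218.8] [227.2 189.5]
0.4 screw y.18 [227.6 220.3] [220.6 188.5] block [231.  215.9] [226.8 187.7]
0.45 screw y.18 [226.1 217.4] [220.1 186.6] block [229.4 213. ] [226.3 185.8]
0.5 screw y.18 [224.3 214.4] [219.6 184.6] block [227.7 210.1] [225.9 183.8]
```

Triangulation gives the thumbscrew at a radius of 157 mm (expected 155) and 0.40 rad, with a gap of 1–3 mm. The lid is at 0.30 rad now, so it needs another 0.10 rad.

In the tool's units: -3.15 cm is -0.0525, -3 cm is -0.05, -5.7 degrees is -0.0317.

{"op": "send_rows", "data": {
  "plan": [
    [[0, 0, -0.0067, -0.0039, 0, 0], [0, 0, -0.0183, -0.0111, 0, 0], [0, 0, -0.0317, -0.0194, 0, 0], [0, 0, -0.0433, -0.0261, 0, 0], [0, 0, -0.05, -0.0306, 0, 0], [0, 0, -0.0525, -0.0317, 0, 0], [0, 0, -0.0525, -0.0317, 0, 0], [0, 0, -0.0525, -0.0317, 0, 0]]
  ]
}}

```text
clock: 24.02
tool_pos: [0.5161, -0.0584, 0.2223]
orientation: [157.2, 0.2, -80.7]
force: [-6.1, -1.2, -3.1]
opening: 0.0113
gripper_force: 30.0
```

{"op": "send_rows", "data": {
  "plan": [
    [[0, 0, 0, 0, 0, 0], [0, 0, 0, 0, 0, 0], [0, 0, 0, 0, 0, 0], [0, 0, 0, 0, 0, 0], [0, 0, 0, 0, 0, 0], [0, 0, 0, 0, 0, 0]]
  ]
}}

```text
clock: 24.52
tool_pos: [0.5162, -0.0584, 0.2223]
orientation: [157.3, 0.2, -80.7]
force: [-5.5, -1.0, -3.8]
opening: 0.0111
gripper_force: 30.0
```

```bash
python3 - <<'E'
from h import *
rows([])
o=ctrl.get_obs();T=mk(o['tool_pos'],o['orientation']);G=T[:3,3]-.019*T[:3,2]
hin=np.array([.808,-.0125,.115]);X=np.array([np.cos(np.radians(9)),np.sin(np.radians(9))]);Y=np.array([-X[1],X[0]])
r=-(G-hin)[:2]@X;print('lid',np.arctan2(G[2]-.115,r)-.0095,np.hypot(r,G[2]-.115))
# averaged side view: refine thumbscrew and check tips/pan still there
S=[snap('side') for _ in range(5)];b=S[0];g=np.mean([s['img'] for s in S],0)
w=g[209:232,218:242].min(2);m=(w>w.max()*.85).astype(np.uint8);n,l,st,c=cv2.connectedComponentsWithStats(m)
print(w.max().round(),[(st[i,4],(c[i]+[218,209]).round(1)) for i in range(1,n)])
P=lambda r,an,y:np.r_[hin[:2]+Y*y-X*r*np.cos(an),.115+r*np.sin(an)]
print([(a,proj(b,P(.155,a,.178)).round(1)) for a in(.35,.4,.45)],'pin',[(a,proj(b,P(.132,a,.16)).round(1)) for a in(.3,.35,.4,.45)])
print(w.astype(int))
E
```

```text
t 24.5167 pos [ 0.5162 -0.0584  0.2223] [157.27   0.16 -80.66] j [ 13.8  20.5  -3.1  -1.9 -89.1  -4. ] F [-5.55 -0.99 -3.8 ] op 0.0111 30.004896819591522
lid 0.399467697689129 0.31397215736668305
121.0 [(np.int32(12), array([228.8, 219.1]))]
[(0.35, array([229.5, 222.6])), (0.4, array([228.1, 219.7])), (0.45, array([226.5, 216.8]))] pin [(0.3, array([225.9, 219.8])), (0.35, array([224.8, 217.4])), (0.4, array([223.6, 215. ])), (0.45, array([222.3, 212.6]))]
[[ 78  78  71  65  62  66  71  77  79  78  79  79  79  80  81  68  56  53
   50  52  49  51  53  50]
 [ 77  76  66  58  55  57  66  74  79  78  79  77  78  78  81  73  58  49
   49  49  49  47  49  48]
 [ 79  75  67  57  53  62  68  75  78  78  78  72  68  70  78  77  67  52
   46  46  47  47  47  46]
 [ 78  76  69  59  65  84  90  81  76  76  72  67  62  68  77  81  73  60
   53  49  46  45  43  45]
 [ 79  78  71  66  81 101  98  81  73  75  73  71  68  70  77  79  81  70
   60  58  47  37  33  31]
 [ 79  76  74  74  90  99  86  64  59  64  67  68  68  67  69  75  77  72
   64  57  45  27  18  19]
 [ 79  76  74  74  83  81  66  4
[... 985 characters left out ...]
78  77  72  51  27  16  27  43  54  60  59  61  62  70  75  71  66
   66  67  70  64  45  25]
 [ 78  78  77  73  56  36  23  20  32  40  45  49  44  54  68  76  74  73
   74  74  74  71  54  31]
 [ 77  78  79  74  62  45  35  33  28  29  29  31  29  41  64  75  79  78
   77  77  78  74  60  37]
 [ 76  80  78  75  66  53  44  43  41  37  35  29  26  36  60  75  78  77
   78  78  78  77  66  44]
 [ 77  80  78  76  66  53  46  46  44  43  44  42  38  42  59  73  77  76
   76  77  78  78  71  50]
 [ 76  79  78  77  67  56  49  46  48  47  45  47  45  48  57  71  75  72
   69  70  73  73  69  54]
 [ 76  78  78  77  70  60  50  47  48  47  45  47  46  46  56  70  76  73
   68  66  65  67  63  53]]
```

```bash
python3 -c "
from plant import ctrl
print(ctrl.close_job())"
```

```text
the job is handed in; nothing more can be done
None
```

I handed the job in; no verdict came back. All five tips are in the tray, the pan stands empty and released on the mat, and the lid is held by its bar at about 0.40 rad, matching my 0.39–0.41 rad estimate for the rider; I viewed 11 pictures, one over the limit of 10.

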